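# Put the head back on the filled pepper mill

## Robot

A 6-joint arm with a two-finger parallel gripper is mounted at the origin on a cart in front of the work surface, level with it; the furniture and walls round the work are solid. World frame = base frame: x ahead of the robot, y to its left, z up, the work surface at z = 0. Lengths are in m, angles in rad, forces in N, time in s.
With the tool pointing down it reaches from about 0.35 to 0.875 m from the base axis. Payload 4.2 kg.
Tool frame: the origin (TCP) lies at the very end of the fingers, on their centre line; the grasp point (between the pads) lies 19 mm behind it (env.pinch_z is the distance from the TCP to the grasp point, in m); z points along the fingers, y is the line along which they close (so a half turn about z gives the same grasp; the last joint's range is limited). The gripper opens to 87 mm and grips with 3 to 60 N. Pads are 19 mm wide; open, the fingers measure 117 mm over their backs; the gripper's body (75 mm by 190 mm) begins 51 mm behind the grasp point.
Start: joints at [-0.959, 0.385, 0.008, 0, -1.194, -0.259], TCP at [0.216, -0.586, 0.223] pointing down, gripper open.
Joint ranges: [-3.14, 3.14], [-1.21, 2.06], [-1.07, 1.41], [-3.16, 2.05], [-2.99, -0.16], [-3.1, 3.1]. Speed limits (rad/s): [2.79, 2.79, 3.14, 3.14, 3.14, 3.14].

## Interface

Orientations are given as a unit quaternion [x, y, z, w].
In Python, from plant import env gives the robot as it stands.
- The arm moves only by the tool carry_out, never from a script. Its argument "increments" is a list of rows, each a list of 6 numbers: the shift along the tool's x, y, z as a fraction of full scale, then the turn, a rotation vector about the tool's x, y, z as a fraction of full scale. In form: [[dx, dy, dz, rx, ry, rz], ...]. A call has 1 to 12 rows; each row is the pose to reach, as a shift and turn from the pose commanded when the call began, along the tool's axes at that moment, turning the shorter way round; what a row does not reach only later rows make up. Full scale, the value 1, is 0.1 m for a shift and 180 degrees for a turn. A row lasts 1/8 s, in which the tool goes at most 62.5 mm and 10.7 degrees, less where a joint would pass 70% of its speed; a pose out of reach is approached as far as the arm can. A call with a number of a shift or a turn outside -1 to 1 is refused whole. A call with a gripper value outside its range is refused whole. "claw" is the opening, from -1 (shut) to 1 (fully open), set as the call begins (left out, the last holds). The fingers move at their own pace and stop on an object; the grip force is fixed at half the most. Time passes only in rows, so rows that repeat a pose let the fingers close. It gives the time, the measured TCP pose, the force, the opening and the grip force at its end, in the units of the state.
- env.observe(): the state, without advancing time (a new reading comes with each control period).
- env.capture(name): name is "scene" or "top" or "wrist"; returns a dict with "pixels" (400x640x3 uint8, red, green, blue), "K" (3x3 intrinsics, pixels), "origin" and "orientation" of the camera in the world. Camera axes: x right, y down, z forward; pixel columns grow to the right and rows downward; lengths in m; the calibration is good to about 2 mm. A picture is of the moment at which its call begins. There is no depth.
- env.job_done(): hands the job in; it is judged then, once.
The state is a dict: "t": time; "qpos": joint angles; "joint_vel": joint speeds; "tau": joint torques, N m; "position": TCP position; "eef_rot": TCP orientation; "ft_force": force on the tool from outside, world axes, zero at the start; "torque": the same for the moment, N m; "grip_width": opening from 0.0 (shut) to 1.0 (fully open); "finger_force": force on a finger pad.
Only numpy, scipy, OpenCV 4.12 (cv2) and the standard library are available. Lean on these libraries where they do the work, as an engineer would, in place of code of your own. Each camera call takes 0.05 s, during which the arm holds its last target. There are 200 camera calls.

## Task

The pepper mill has just been filled and its head is still standing in the drinking glass. Put the head back on: feed its square rod down the mill's mouth, turn the head gently until the rod drops into the grinder's square socket at the bottom, then press it down until it clicks and its shoulder sits flush on the steel collar all round. Do not force it while the rod is not in the socket, leave the mill upright about where it stands, and leave the glass and the other things standing where they are.

Things in the scene. Friction and masses are not known exactly. Their poses are not given: they have to be found in the camera images.
- mill: Pepper mill body without its head, loose, upright on the worktop: dark turned wood with a steel collar, 62 mm across the foot, 48 mm across the collar, 125 mm high, about 0.6 kg. A round bore 24 mm wide runs from the top down to the grinder. Origin: centre of the underside; z up along the bore.
- mill_mouth (a point): Centre of the mill's mouth, on the bore's axis, level with the top of the steel collar (125 mm above the foot). Three sprung catch balls stick out 2 mm into the bore 7 mm below it; about 8 N push the head's plug past them.
- socket_top (a point): On the mill's axis at the flat top of the grinder rotor, 91 mm below the mouth at the bottom of the bore. The rotor has a square socket 11 mm wide and 20 mm deep; it turns only stiffly and stands at an angle that cannot be seen from outside. The rod fits every quarter turn, within about 6 degrees; else the head stops 10 mm short of home.
- mill_head: Mill head, loose, 0.14 kg, leaning about 33 degrees in the glass, knob out over the rim: wooden knob, black plug and square steel rod below. Origin: on its axis in the plane of the shoulder, the flat underside (49 mm across) that rests on the collar when home; z from rod to knob, x and y square to the rod's sides. Plug: 22.5 mm across, down to -15 mm, lower edge bevelled.
- head_grip (a point): Centre of the knob's grip, on the head's axis, 28 mm above the shoulder. Seen from the shoulder, a flange 49 mm across reaches up to 6 mm, the grip, 36 mm across, from 8 to 43 mm, a steel button 12 mm across up to 54 mm.
- rod_tip (a point): End of the head's rod, on its axis, 104 mm below the shoulder. The rod is 10 mm square; its last 3 mm are a cone, 10 to 6 mm across. Fully home, the tip is 13 mm inside the socket.
- glass: Clear drinking glass, loose, 81 mm across the rim, 92 mm high, 0.22 kg, in which the head stands. Origin: centre of the underside; z up.
- salt_shaker: Salt shaker standing near the work, glass with a domed metal cap, 44 mm across, 90 mm high. Origin: centre of the underside. Not to be disturbed.
- spice_jar: Spice jar with a dark lid standing near the work, 41 mm across, 105 mm high. Origin: centre of the underside. Not to be disturbed.
- jam_jar: Jam jar with a white lid standing near the work, 68 mm across, 84 mm high. Origin: centre of the underside. Not to be disturbed.
- garlic: Bulb of garlic on the worktop near the work (another lies far back on the left), 56 mm across and high. Origin: centre of the underside. Not to be disturbed.
Things that resemble listed ones, but are neither listed nor needed, are in the scene too. What is shaped like the mill but blue or yellow is not meant.

How it is judged:
At the end, for the whole second after the job is handed in: Head home on the mill: shoulder within 2 mm of the collar, axes within 3 mm and 0.05 rad, at rest and let go; mill upright (0.05 rad) within 60 mm of its place, glass upright within 50 mm of its, the salt shaker, spice jar, jam jar and garlic within 30 mm of theirs (z of mill_head in the frame of mill between 0.123 and 0.127 m and horizontal distance between mill_head and mill_mouth below 0.003 m and angle between the z axis of mill_head and the z axis of mill, either way round below 0.05 rad and angle between each of mill, glass's own z axis and vertical below 0.05 rad and height (world z) of mill between -0.005 and 0.005 m and distance of mill from where it was at the start of the episode below 0.06 m and distance of glass from where it was at the start of the episode below 0.05 m and linear speed of each of mill_head, mill below 0.02 m/s and distance of each of salt_shaker, spice_jar, jam_jar, garlic from where it was at the start of the episode below 0.03 m); the robot touches nothing.
It fails at once if the mill or the glass is tipped by more than 0.35 rad (angle between any of mill, glass's own z axis and vertical above 0.35 rad).
It fails at once if the head is forced: more than 60 N between head and mill (contact force between mill_head and mill above 60 N).
It fails at once if the head is pressed with more than 30 N while its shoulder is still over 8 mm above the collar (rod not in the socket) (contact force between mill_head and mill above 30 N and z of mill_head in the frame of mill above 0.133 m).
It fails at once if the salt shaker, spice jar, jam jar or garlic is pushed more than 30 mm (distance of any of salt_shaker, spice_jar, jam_jar, garlic from where it was at the start of the episode above 0.03 m).
It also fails if it takes over 64 s, if anything falls off the work surface, if the arm or the gripper's body presses on something with over 40 N, if the wrist force passes 120 N, or if a joint passes its speed limit or range.

## Working session

There is one attempt and no reset: what is moved stays moved. The work goes in short steps, Python scripts to look and compute and a tool call to move; the robot and the scene stay as the last step left them, time stands still between calls to the robot, and variables do not carry over. Pictures are saved under pics/ and viewed, at most 10 in all, crops included, and the job is handed in when it is done.

Besides the shell and the picture viewer there is one more tool, called after ">>>" as name([rows], argument=value, ...), one row to a line, values as JSON. carry_out: Moves the arm, as the interface text tells. Shift numbers are shares of 0.1 m and turn numbers shares of 180 degrees, none past 1 either way. Its arguments: {"type":"object","properties":{"increments":{"type":"array"},"claw":{"type":"number"}},"required":["increments"]}

```bash
ls; mkdir -p pics; cat > h.py <<'E'
import numpy as np,cv2
from scipy.spatial.transform import Rotation as R
from plant import env
def cap(n,f):
    c=env.capture(n); cv2.imwrite('pics/'+f+'.png',c['pixels'][:,:,::-1]); np.savez('pics/'+f,**{k:np.array(v) for k,v in c.items()}); return c
def load(f): return dict(np.load('pics/'+f+'.npz'))
def ray(c,u,v):
    d=np.linalg.inv(c['K'])@[u,v,1.]; d=R.from_quat(c['orientation']).apply(d); return np.array(c['origin'],float),d/np.linalg.norm(d)
def onz(c,u,v,z):
    o,d=ray(c,u,v); return o+d*(z-o[2])/d[2]
def tri(c1,p1,c2,p2):
    o1,d1=ray(c1,*p1);o2,d2=ray(c2,*p2)
    s=np.linalg.lstsq(np.c_[d1,-d2],o2-o1,rcond=None)[0]
    a=o1+s[0]*d1;b=o2+s[1]*d2
    return (a+b)/2,np.linalg.norm(a-b)
def proj(c,p):
    q=R.from_quat(c['orientation']).inv().apply(np.array(p)-c['origin']); q=c['K']@q; return q[:2]/q[2]
E
python3 - <<'E'
from h import *
for n in('scene','top'):
    c=cap(n,n+'0'); print(n,c['K'].tolist(),c['origin'],c['orientation'])
s=env.observe();print(s)
E
```

```text
pics
scene [[429.2585248169915, 0.0, 315.6645604482313], [0.0, 429.2585248169915, 196.8486216947307], [0.0, 0.0, 1.0]] [0.87067944 0.77847589 0.60168695] [ 0.17960949  0.86965376 -0.4478366  -0.10433189]
top [[408.98970902929005, 0.0, 318.7009247471293], [0.0, 408.98970902929005, 201.6533966621061], [0.0, 0.0, 1.0]] [0.38441697 0.15412441 0.93200995] [ 0.73931502 -0.66358961  0.07640811 -0.08499371]
{'t': 0.1, 'qpos': array([-9.59381425e-01,  3.85464322e-01,  6.75699718e-03, -4.57777670e-04,
       -1.19403125e+00, -2.58604398e-01]), 'joint_vel': array([-2.60587521e-05, -1.78153526e-03,  4.66866883e-03,  1.56741102e-03,
        1.81027058e-03,  3.51832866e-04]), 'tau': array([-5.22649152e-04, -3.91690028e+01,  1.87935519e+01,  4.23190668e+00,
        1.34567893e-02, -6.88891964e-05]), 'position': array([ 0.21578904, -0.58597546,  0.22157274]), 'eef_rot': array([-1.75408559e-01,  9.84495226e-01,  9.70338167e-04, -2.16312528e-04]), 'ft_force': array([-0.2691178 , -0.27331881, -0.39534155]), 'torque': array([-0.00589825,  0.00974261, -0.00164079]), 'finger_force': 0.0, 'grip_width': 0.9996959810667168}
```

View pics/scene0.png

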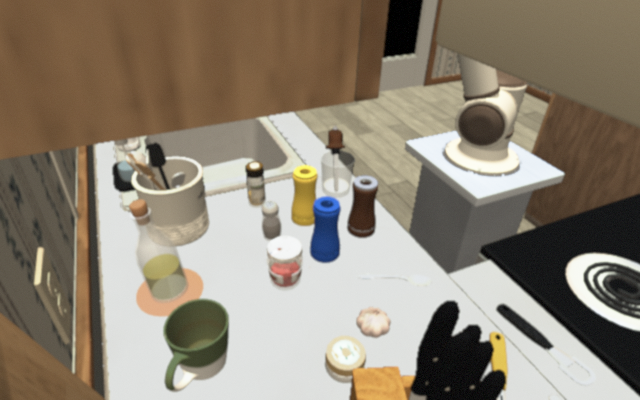

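View pics/top0.png

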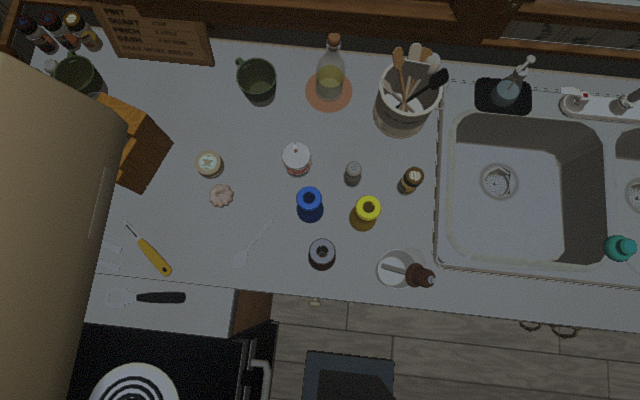

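Scene view: the candidates for the mill are blue (325,228), yellow (304,195) and dark wood with a steel collar (363,205). In the top view they are at (309,203), (367,212) and (322,253). The dark wood one fits. The head leans in the glass at scene (336,140), top (420,275). I'll confirm this in an enlarged crop.

```bash
python3 - <<'E'
from h import *
a=cv2.imread('pics/scene0.png')[120:250,230:400];b=cv2.imread('pics/top0.png')[180:310,280:450]
cv2.imwrite('pics/crop0.png',np.vstack([cv2.resize(x,None,fx=2.3*1.0,fy=2.3,interpolation=cv2.INTER_CUBIC) for x in (a,b)])) 
c=load('top0');s=load('scene0')
print('mill mouth',tri(c,(322,247),s,(365,181)))
for n,p,z in [('collar',(322,247),.125),('knob end',(431,281),.13),('glassrim',(395,268),.092),('salt',(353,172),.08),('spice',(414,173),.1),('jam',(296,153),.084),('garlic',(221,195),.03),('blue',(309,195),.125),('yellow',(368,205),.125)]: print(n,onz(c,*p,z).round(3))
E
```

```text
mill mouth (array([0.47837082, 0.15906862, 0.13072611]), np.float64(0.00423318701758771))
collar [0.481 0.158 0.125]
knob end [ 0.438 -0.058  0.13 ]
glassrim [0.458 0.006 0.092]
salt [0.656 0.108 0.08 ]
spice [ 0.661 -0.02   0.1  ]
jam [0.684 0.236 0.084]
garlic [0.585 0.399 0.03 ]
blue [0.583 0.195 0.125]
yellow [0.575 0.074 0.125]
```

View pics/crop0.png

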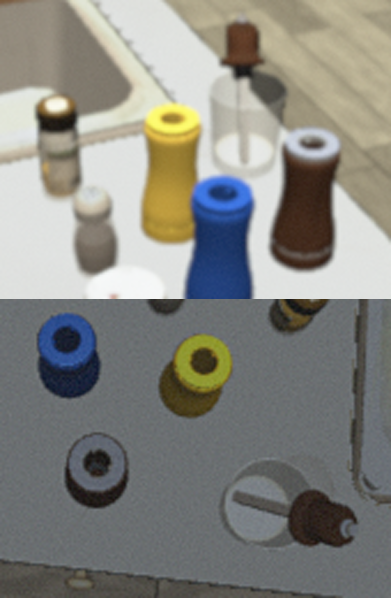

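Confirmed: dark wood body with a pale steel collar is at top (322,247). The head's button is at top (432,279) / scene (335,129), the flange at about (410,273) / (335,147), and the rod end at (383,265) / (336,190).

```bash
cat >> h.py <<'E'
def delta(tp,tR):
    s=env.observe(); r=R.from_quat(s['eef_rot'])
    return (r.inv().apply(tp-s['position'])/.1).round(3),((r.inv()*tR).as_rotvec()/np.pi).round(4)
E
python3 - <<'E'
from h import *
c=load('top0');s=load('scene0')
P={}
for n,a,b in [('button',(432,279),(334.8,128.7)),('flange',(410.4,273),(335.2,147)),('rod',(383.5,265.2),(335.7,190.4))]:
    P[n],e=tri(c,a,s,b); print(n,P[n].round(4),e)
ax=P['button']-P['rod']; print(np.linalg.norm(ax)); ax/=np.linalg.norm(ax); print('axis',ax,np.degrees(np.arccos(ax[2])))
g=P['button']-.026*ax
z=-ax; 
for sg in(1,-1):
    y=sg*np.cross([0,0,1],z); y/=np.linalg.norm(y); T=R.from_matrix(np.c_[np.cross(y,z),y,z])
    for back in (.08,0):
        print(sg,'grip',g.round(4),delta(g+z*(.019-back),T))
E
```

```text
button [ 0.4401 -0.0562  0.1409] 0.0017213108785522643
flange [ 0.4513 -0.0227  0.1097] 0.0028417641817631762
rod [0.4677 0.0188 0.0157] 0.0014599491966114343
0.148509407154402
axis [-0.1858983  -0.5047942   0.84298555] 32.54325763197707
1 grip [ 0.4449 -0.0431  0.119 ] (array([-3.813,  4.053,  0.519]), array([-0.0776, -0.169 , -0.268 ]))
1 grip [ 0.4449 -0.0431  0.119 ] (array([-4.092,  4.379,  1.195]), array([-0.0776, -0.169 , -0.268 ]))
-1 grip [ 0.4449 -0.0431  0.119 ] (array([-3.813,  4.053,  0.519]), array([-0.2043,  0.0938,  0.701 ]))
-1 grip [ 0.4449 -0.0431  0.119 ] (array([-4.092,  4.379,  1.195]), array([-0.2043,  0.0938,  0.701 ]))
```

>>> carry_out([
  [-0.5, 0.5, 0, 0, 0, 0],
  [-0.95, 1, 0, 0, 0, 0],
  [-0.95, 1, 0, 0, 0, 0],
], claw=1)

```text
t: 0.48
position: [0.2711, -0.457, 0.2225]
eef_rot: [-0.177, 0.984, 0.001, -0.0]
ft_force: [-0.0, -0.2, 0.5]
grip_width: 1.001
finger_force: 0.0
```

>>> carry_out([
  [-0.5, 0.5, 0, 0, 0, 0],
  [-0.95, 1, 0, 0, 0, 0],
  [-0.95, 1, 0, 0, 0, 0],
])

```text
t: 0.85
position: [0.3259, -0.3312, 0.2227]
eef_rot: [-0.177, 0.984, 0.0, 0.0]
ft_force: [-0.2, -0.3, 1.1]
grip_width: 1.004
finger_force: 0.0
```

>>> carry_out([
  [-0.5, 0.5, 0, 0, 0, 0],
  [-0.95, 1, 0, 0, 0, 0],
  [-0.95, 1, 0, 0, 0, 0],
])

```text
t: 1.23
position: [0.3809, -0.2049, 0.2227]
eef_rot: [-0.177, 0.984, -0.0, 0.0]
ft_force: [0.2, 0.2, 0.2]
grip_width: 1.002
finger_force: 0.0
```

>>> carry_out([
  [-0.5, 0.5, 0, 0, 0, 0],
  [-0.95, 1, 0, 0, 0, 0],
  [-0.95, 1, 0, -0.0776, -0.169, -0.268],
  [-0.95, 1, 0, -0.0776, -0.169, -0.268],
  [-0.95, 1, 0, -0.0776, -0.169, -0.268],
  [-0.95, 1, 0, -0.0776, -0.169, -0.268],
  [-0.95, 1, 0, -0.0776, -0.169, -0.268],
  [-0.95, 1, 0, -0.0776, -0.169, -0.268],
  [-0.95, 1, 0, -0.0776, -0.169, -0.268],
  [-0.95, 1, 0, -0.0776, -0.169, -0.268],
])

```text
t: 2.48
position: [0.4343, -0.0806, 0.2223]
eef_rot: [-0.548, 0.788, 0.159, 0.229]
ft_force: [0.9, -0.5, 0.3]
grip_width: 0.998
finger_force: 0.0
```

```bash
python3 - <<'E'
from h import *
o=env.observe();print(o['qpos'],o['position'],o['t'])
c=cap('wrist','w1'); cap('top','t1');r=R.from_quat(o['eef_rot'])
print(r.inv().apply(c['origin']-o['position']),(r.inv()*R.from_quat(c['orientation'])).as_quat())
for p in ([.4401,-.0562,.1409],[.4513,-.0227,.1097],[.4677,.0188,.0157],[.48,.159,.125]): print(proj(c,p))
E
```

```text
[-0.2563648   0.11693539 -0.26094619 -0.60822853 -1.20144382  0.12937464] [ 0.43431226 -0.08059527  0.22233534] 2.475
[ 0.07440498  0.0019863  -0.16213886] [-0.09715619 -0.09711973  0.700523    0.70028277]
[318.71202815 173.32359443]
[319.792878   177.21510979]
[318.38013577 147.28011181]
[348.01286451 287.70077911]
```

View pics/w1.png

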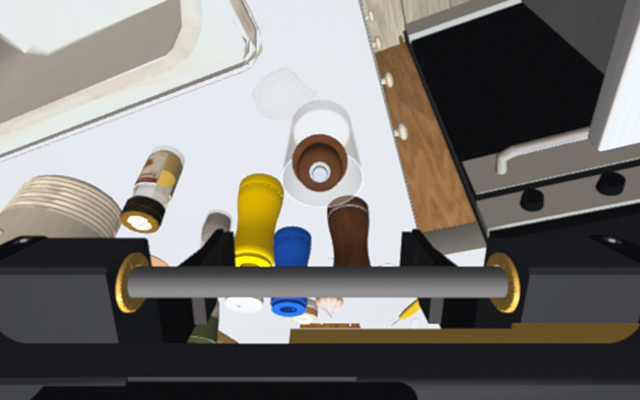

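The wrist view shows the knob end-on in the glass: button at (320,174), brown flange round about (319,163). I'll refine the axis from this.

```bash
python3 - <<'E'
from h import *
c=load('w1');im=c['pixels'].astype(np.uint8);hsv=cv2.cvtColor(im,cv2.COLOR_RGB2HSV)
m=((hsv[...,0]<18)&(hsv[...,1]>110)&(hsv[...,2]>20)).astype(np.uint8); m[:120]=0;m[210:]=0;m[:,:280]=0;m[:,360:]=0
cs,_=cv2.findContours(m,cv2.RETR_EXTERNAL,cv2.CHAIN_APPROX_NONE);k=max(cs,key=cv2.contourArea);h=cv2.convexHull(k)
print('flange',cv2.fitEllipse(h),cv2.boundingRect(k))
b=((hsv[...,1]<70)&(m==0)).astype(np.uint8);b[:160]=0;b[188:]=0;b[:,:305]=0;b[:,335:]=0
cs,_=cv2.findContours(b,cv2.RETR_EXTERNAL,cv2.CHAIN_APPROX_NONE);k=max(cs,key=cv2.contourArea);print('button',cv2.minEnclosingCircle(k))
print(c['K'][0,0],c['origin'])
B=np.array([.4401,-.0562,.1409]);ax=np.array([-.186,-.505,.843])
for h_ in (54,49,43,28,6,0): print(h_,proj(c,B+ax*(h_-54)/1e3))
cv2.imwrite('pics/cw.png',cv2.resize(im[130:210,270:370,::-1],None,fx=6,fy=6,interpolation=cv2.INTER_CUBIC))
E
```

```text
flange ((319.42425537109375, 162.1663055419922), (52.97943115234375, 55.072994232177734), 177.43418884277344) (293, 135, 54, 56)
button ((319.2567443847656, 171.770263671875), 11.094779014587402)
335.3491823123169 [ 0.38036233 -0.22021403  0.31941812]
54 [318.71202815 173.32359443]
49 [318.69378063 171.96983807]
43 [318.67277691 170.41160357]
28 [318.62414168 166.80342817]
6 [318.5614172  162.14999279]
0 [318.54584262 160.99453783]
```

View pics/cw.png

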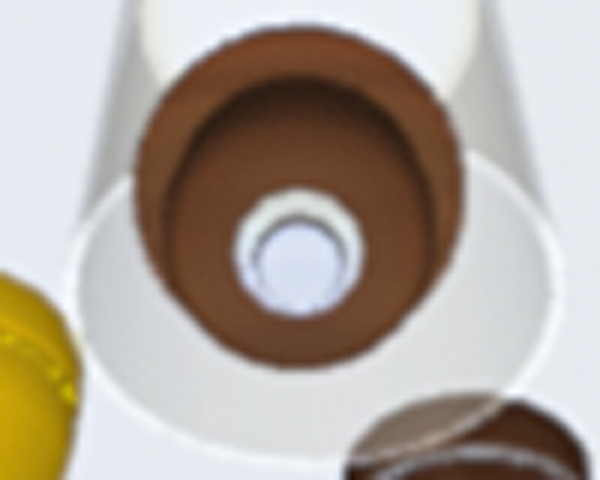

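```bash
python3 - <<'E'
from h import *
ax=np.array([-.1859,-.5048,.843]);ax/=np.linalg.norm(ax);B=np.array([.4395,-.0561,.1409])
g=B-.024*ax;z=-ax;y=np.cross([0,0,1],z);y/=np.linalg.norm(y);T=R.from_matrix(np.c_[np.cross(y,z),y,z])
print(g,[delta(g+z*(.019-b),T) for b in (.06,0)])
E
```

```text
[ 0.44396153 -0.04398499  0.12066831] [(array([0.236, 0.033, 0.649]), array([-0.0004, -0.0007,  0.0002])), (array([0.235, 0.034, 1.249]), array([-0.0004, -0.0007,  0.0002]))]
```

>>> carry_out([
  [0.235, 0.035, 0.2, 0, 0, 0],
  [0.235, 0.035, 0.45, 0, 0, 0],
  [0.235, 0.035, 0.65, 0, 0, 0],
  [0.235, 0.035, 0.65, 0, 0, 0],
])

```text
t: 3.08
position: [0.4356, -0.0634, 0.1544]
eef_rot: [-0.55, 0.787, 0.16, 0.228]
ft_force: [0.5, 0.1, -0.5]
grip_width: 1.0
finger_force: 0.0
```

>>> carry_out([
  [0, 0, 0.15, 0, 0, 0],
  [0, 0, 0.3, 0, 0, 0],
  [0, 0, 0.45, 0, 0, 0],
  [0, 0, 0.6, 0, 0, 0],
  [0, 0, 0.6, 0, 0, 0],
])

```text
t: 3.7
position: [0.447, -0.0337, 0.1032]
eef_rot: [-0.549, 0.787, 0.16, 0.229]
ft_force: [-0.1, -0.4, -0.1]
grip_width: 1.001
finger_force: 0.0
```

```bash
python3 - <<'E'
from h import *
o=env.observe();print(o['position'],o['ft_force'])
cap('scene','s2');cap('top','t2');c=cap('wrist','w2')
a=cv2.imread('pics/s2.png')[90:220,260:420];b=cv2.imread('pics/t2.png')[200:330,340:500]
v=np.vstack([cv2.resize(x,(369,300),interpolation=cv2.INTER_CUBIC) for x in (a,b)])
w=cv2.resize(cv2.imread('pics/w2.png')[60:340,140:500],(420,327));w=cv2.copyMakeBorder(w,0,600-327,0,0,0)
cv2.imwrite('pics/m2.png',np.hstack([v,w]))
E
```

```text
[ 0.44698219 -0.033687    0.10319638] [-0.06496409 -0.36604898 -0.1338234 ]
```

View pics/m2.png

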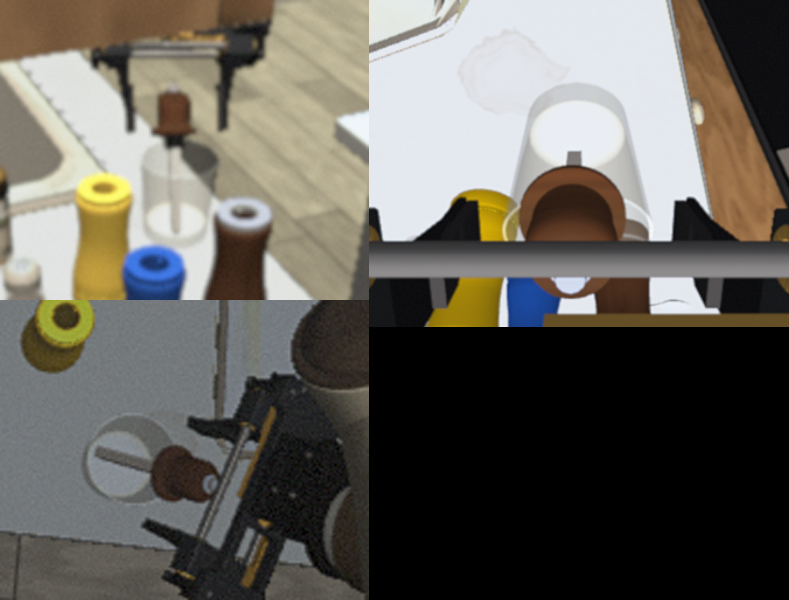

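Fingers straddle the knob with nothing touched. In the composite, the knob is centred between the finger tips in both views. I'll close.

>>> carry_out([
  [0, 0, 0, 0, 0, 0],
  [0, 0, 0, 0, 0, 0],
  [0, 0, 0, 0, 0, 0],
  [0, 0, 0, 0, 0, 0],
  [0, 0, 0, 0, 0, 0],
  [0, 0, 0, 0, 0, 0],
], claw=-1)

```text
t: 4.6
position: [0.448, -0.0345, 0.1046]
eef_rot: [-0.549, 0.787, 0.159, 0.23]
ft_force: [0.2, -0.2, 0.1]
grip_width: 0.528
finger_force: 30.0
```

>>> carry_out([
  [0, 0, 0, 0, 0, 0],
  [0, 0, 0, 0, 0, 0],
])

```text
t: 4.85
position: [0.4479, -0.0345, 0.1046]
eef_rot: [-0.549, 0.787, 0.159, 0.23]
ft_force: [0.7, -0.2, 0.1]
grip_width: 0.524
finger_force: 30.0
```

```bash
python3 - <<'E'
from h import *
o=env.observe();print(o['position'],o['ft_force'],o['grip_width'],o['finger_force'],o['torque'],env.pinch_z)
cap('scene','s3');cap('top','t3');c=cap('wrist','w3')
a=cv2.imread('pics/s3.png')[90:220,260:420];b=cv2.imread('pics/t3.png')[200:330,340:500]
v=np.vstack([cv2.resize(x,(369,300),interpolation=cv2.INTER_CUBIC) for x in (a,b)])
w=cv2.resize(cv2.imread('pics/w3.png')[60:340,140:500],(420,327));w=cv2.copyMakeBorder(w,0,600-327,0,0,0)
cv2.imwrite('pics/m3.png',np.hstack([v,w]))
E
```

```text
[ 0.44791703 -0.03446159  0.10459887] [ 0.65701138 -0.23486472  0.08898696] 0.5242795418177045 30.00298172235489 [-1.14076232  0.10413664 -0.28705743] 0.0187
```

View pics/m3.png

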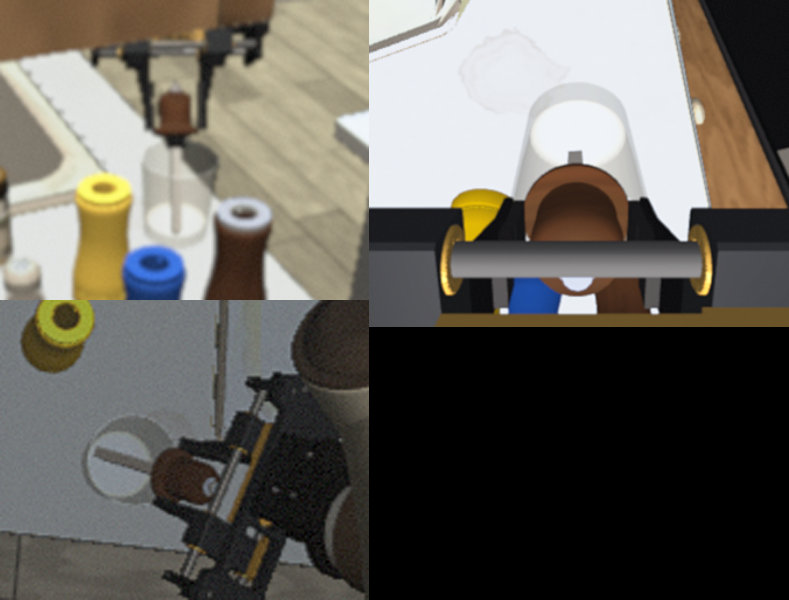

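The tips have caught the flange: width is 46 mm, and in the scene crop the finger ends sit at flange level. I'll open, back off along the axis and regrip.

>>> carry_out([
  [0, 0, 0, 0, 0, 0],
  [0, 0, 0, 0, 0, 0],
  [0, 0, -0.07, 0, 0, 0],
  [0, 0, -0.07, 0, 0, 0],
], claw=0.4)

```text
t: 5.5
position: [0.4462, -0.038, 0.1108]
eef_rot: [-0.55, 0.787, 0.159, 0.23]
ft_force: [-0.1, -0.1, -0.2]
grip_width: 0.696
finger_force: 0.0
```

>>> carry_out([
  [0, 0, 0, 0, 0, 0],
  [0, 0, 0, 0, 0, 0],
  [0, 0, 0, 0, 0, 0],
  [0, 0, 0, 0, 0, 0],
  [0, 0, 0, 0, 0, 0],
], claw=-1)

```text
t: 6.12
position: [0.4465, -0.0379, 0.1104]
eef_rot: [-0.549, 0.787, 0.159, 0.23]
ft_force: [0.8, -0.1, -0.9]
grip_width: 0.403
finger_force: 30.0
```

```bash
python3 - <<'E'
from h import *
o=env.observe();print(o['position'],o['ft_force'],o['grip_width'],o['finger_force'],o['torque'])
E
```

```text
[ 0.4464694  -0.0378815   0.11039454] [ 0.82143726 -0.14068074 -0.89908263] 0.40277909138749723 29.984108707867563 [-1.10737854  0.24300254 -0.11646873]
```

>>> carry_out([
  [0, 0, -0.1, 0, 0, 0],
  [0, 0, -0.25, 0, 0, 0],
  [0, 0, -0.4, 0, 0, 0],
  [0, 0, -0.6, 0, 0, 0],
  [0, 0, -0.8, 0, 0, 0],
  [0, 0, -1, 0, 0, 0],
  [0, 0, -1, 0, 0, 0],
])

```text
t: 7.0
position: [0.4281, -0.0893, 0.1965]
eef_rot: [-0.549, 0.787, 0.158, 0.231]
ft_force: [0.0, -1.4, -2.0]
grip_width: 0.406
finger_force: 30.0
```

>>> carry_out([
  [0, 0, -0.25, 0, 0, 0],
  [0, 0, -0.5, 0, 0, 0],
  [0, 0, -0.6, 0, 0, 0],
  [0, 0, -0.6, 0, 0, 0],
])

```text
t: 7.5
position: [0.4164, -0.1182, 0.2452]
eef_rot: [-0.549, 0.787, 0.159, 0.23]
ft_force: [0.6, 0.4, -1.2]
grip_width: 0.406
finger_force: 30.0
```

```bash
python3 - <<'E'
from h import *
o=env.observe();print(o['position'],o['ft_force'],o['grip_width'],o['qpos'],o['torque'])
r=R.from_quat(o['eef_rot']);z=r.apply([0,0,1]);v=np.cross(z,[0,0,-1]);n=np.linalg.norm(v)
T=R.from_rotvec(v/n*np.arcsin(n))*r
print(delta(np.array([.44,-.02,.29]),T), T.as_matrix().round(3), delta(np.array([.48,.158,.29]),T))
E
```

```text
[ 0.41635657 -0.11822971  0.24522895] [ 0.59891026  0.39501602 -1.24170891] 0.40581273841640186 [-0.35069625  0.1051692  -0.2184169  -0.59194071 -1.29678554  0.17694151] [-1.30671685  0.5069629   0.02932217]
(array([-1.087,  0.117,  0.161]), array([-0.0005,  0.1805, -0.    ])) [[-0.346 -0.938 -0.   ]
 [-0.938  0.346 -0.   ]
 [ 0.    -0.    -1.   ]] (array([-2.613,  0.358,  1.132]), array([-0.0005,  0.1805, -0.    ]))
```

>>> carry_out([
  [-0.4, 0, 0, 0, 0.06, 0],
  [-0.7, 0.1, 0.1, 0, 0.12, 0],
  [-1, 0.12, 0.15, 0, 0.1805, 0],
  [-1, 0.12, 0.15, 0, 0.1805, 0],
  [-1, 0.12, 0.15, 0, 0.1805, 0],
  [-1, 0.12, 0.15, 0, 0.1805, 0],
])

```text
t: 8.25
position: [0.4364, -0.0286, 0.2855]
eef_rot: [-0.571, 0.821, 0.0, -0.0]
ft_force: [0.6, 0.1, -1.7]
grip_width: 0.402
finger_force: 30.0
```

```bash
python3 - <<'E'
from h import *
o=env.observe();print(o['position'],o['ft_force'],o['grip_width'],o['qpos'])
r=R.from_quat(o['eef_rot']);print(r.as_matrix().round(4))
T=r
for n in('scene','top','wrist'): cap(n,n[0]+'4')
c=load('t4');s=load('s4')
print(delta(np.array([.48,.158,.29]),T))
a=cv2.imread('pics/s4.png')[80:230,240:420];b=cv2.imread('pics/t4.png')[180:330,280:460]
v=np.vstack([cv2.resize(x,(360,300),interpolation=cv2.INTER_CUBIC) for x in (a,b)])
w=cv2.resize(cv2.imread('pics/w4.png')[60:400,120:520],(440,374));w=cv2.copyMakeBorder(w,0,600-374,0,0,0)
cv2.imwrite('pics/m4.png',np.hstack([v,w]))
E
```

```text
[ 0.43635637 -0.02858178  0.28550222] [ 0.64350707  0.07004801 -1.67329222] 0.4017599442960162 [ 3.08519299e-01  1.27047787e-02 -3.09219417e-01 -2.36970933e-04
 -1.24959504e+00 -6.63785240e-01]
[[-3.479e-01 -9.375e-01 -8.000e-04]
 [-9.375e-01  3.479e-01 -0.000e+00]
 [ 3.000e-04  7.000e-04 -1.000e+00]]
(array([-1.904,  0.247, -0.039]), array([-0.0005,  0.0001, -0.0003]))
```

View pics/m4.png

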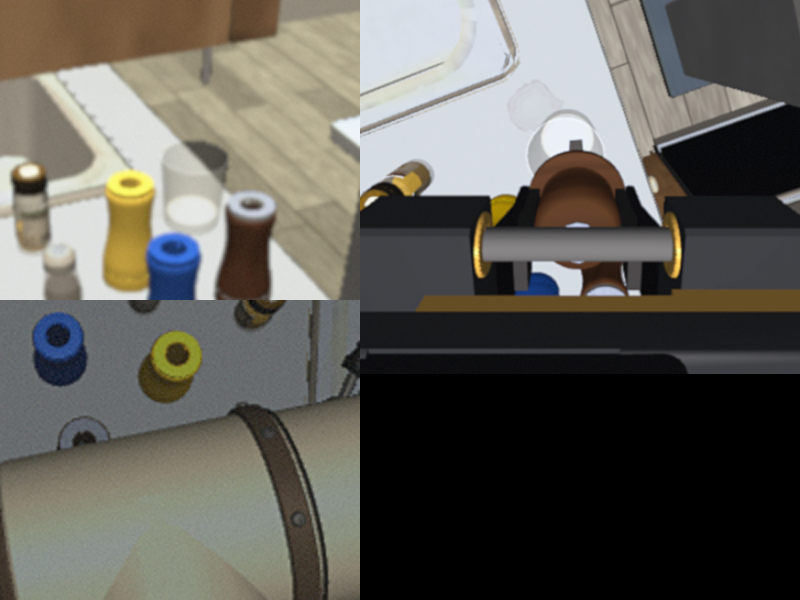

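Head held, rod pointing down; glass still upright. I'll go above the mill.

>>> carry_out([
  [-0.5, 0.06, -0.02, 0, 0, 0],
  [-0.95, 0.12, -0.02, 0, 0, 0],
  [-0.95, 0.12, -0.02, 0, 0, 0],
])

```text
t: 8.78
position: [0.4593, 0.0667, 0.288]
eef_rot: [-0.572, 0.82, -0.0, 0.0]
ft_force: [-0.9, -0.6, -1.2]
grip_width: 0.404
finger_force: 30.0
```

>>> carry_out([
  [-0.5, 0.06, 0, 0, 0, 0],
  [-0.95, 0.12, 0, 0, 0, 0],
  [-0.95, 0.12, 0, 0, 0, 0],
  [-0.95, 0.12, 0, 0, 0, 0],
])

```text
t: 9.28
position: [0.48, 0.1578, 0.288]
eef_rot: [-0.571, 0.821, -0.001, -0.0]
ft_force: [0.3, 0.0, -1.7]
grip_width: 0.404
finger_force: 30.0
```

```bash
python3 - <<'E'
from h import *
o=env.observe();print(o['position'],o['ft_force'],o['qpos'],R.from_quat(o['eef_rot']).as_matrix()[:,2])
for n in('scene','wrist'): cap(n,n[0]+'5')
c=load('w5');s=load('s5')
p=o['position']
for h in (0,.1,.115,.12): print(h,proj(s,p-[0,0,h]),proj(c,p-[0,0,h]))
print('mouth',proj(s,[.48,.158,.125]),proj(c,[.48,.158,.125]))
b=cv2.imread('pics/s5.png')[60:260,300:430];b0=cv2.imread('pics/w5.png')[100:340,210:430]
cv2.imwrite('pics/m5.png',np.hstack([cv2.resize(b,(390,600),interpolation=cv2.INTER_CUBIC),cv2.copyMakeBorder(cv2.resize(b0,(400,436),interpolation=cv2.INTER_CUBIC),0,164,0,0,0)]))
E
```

```text
[0.48003466 0.15778377 0.28799956] [ 0.34017782  0.03501655 -1.66682122] [ 0.64014215  0.13647062 -0.16684861  0.00131632 -1.26820249 -0.99491083] [ 1.68956079e-04 -1.44087719e-03 -9.99998948e-01]
0 [370.26373173 107.60871678] [313.47059939 248.08446538]
0.1 [365.41797088 155.88009684] [314.88108351 196.26541238]
0.115 [364.74844431 162.54963177] [315.01113413 191.4875494 ]
0.12 [364.52832004 164.74241485] [315.05162725 189.99989342]
mouth [362.76264405 183.05002327] [315.46011758 179.16585592]
```

View pics/m5.png

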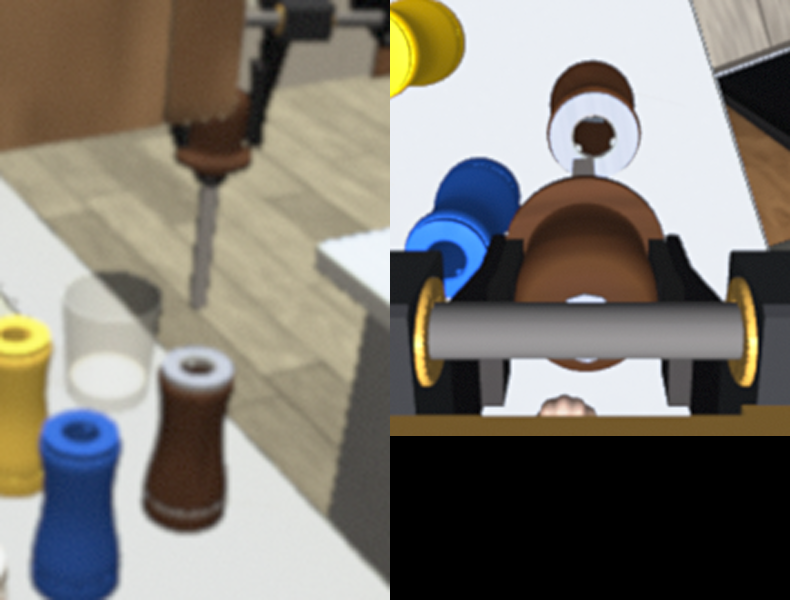

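Wrist view: the collar ring is centred at about (322,173) with the rod tip at (316,188). In the scene view the tip is at (366,162) and the mouth at (366,182). I'll fit these precisely.

```bash
python3 - <<'E'
from h import *
c=load('w5');s=load('s5');t=load('t1')
def ell(im,mask,box,nm):
    x0,y0,x1,y1=box;m=np.zeros_like(mask,np.uint8);m[y0:y1,x0:x1]=mask[y0:y1,x0:x1]
    cs,_=cv2.findContours(m,cv2.RETR_EXTERNAL,cv2.CHAIN_APPROX_NONE);k=max(cs,key=cv2.contourArea)
    h=cv2.convexHull(k);e=cv2.fitEllipse(h) ;print(nm,np.round(e[0],2),np.round(e[1],1),cv2.boundingRect(k));return e[0]
def hs(c): return cv2.cvtColor(c['pixels'].astype(np.uint8),cv2.COLOR_RGB2HSV).astype(int)
H=hs(c); 
mw=ell(c,(H[...,1]>90)|(H[...,2]<90),(300,155,345,187),'w bore')
H2=hs(s)
ms=ell(s,(H2[...,2]<150),(352,175,380,190),'s bore')
print(H2[182,350:384,2]);print(H2[172:200,366,2])
print('w col',c['pixels'][150:200,316].astype(int).mean(1).astype(int)); print('w row 186',c['pixels'][187,300:340].astype(int).mean(1).astype(int),c['pixels'][191,300:340].astype(int).mean(1).astype(int))
print('s rod row 155',s['pixels'][155,355:380].astype(int).mean(1).astype(int)); print('s col',s['pixels'][150:175,366].astype(int).mean(1).astype(int))
p,e=tri(c,mw,s,ms);print('mouth',p,e,onz(c,*mw,.125),onz(s,*ms,.125))
E
```

```text
w bore [321.68 174.72] [20.4 21.8] (311, 166, 22, 20)
s bore [360.07 186.28] [ 6.3 46.5] (353, 183, 26, 7)
[200 213 196 169 180 211 222 222 221 193 147 102  91  99  94  83  81  82
  85  92 115 155 197 218 222 222 212 176 154 154 158 153 152 153]
[158 159 159 167 199 214 196 158 126 104  81  71 108 177 218 212 178 135
 113 100  86  76  68  59  55  59  57  55]
w col [ 74 139 217 234 232 230 231 231 231 231 231 231 232 230 209 153  87  43
  33  33  35  36  35  37  36  36  36  33  34  31  29  35  40  52  99 154
 179 138 104 100 102 101 103 104 103  99  64  45  65  81]
w row 186 [194 194 221 230 230 230 228 228 229 225 205 173 159 158 153 142 138 132
 113 104 103 125 171 207 214 215 219 228 231 232 232 231 229 228 227 227
 226 227 228 230] [239 239 236 228 221 226 229 229 230 218 163 111  99 102 101 104 101 103
 102 103 101 116 175 229 232 228 226 225 228 231 232 232 230 228 228 227
 226 224 216 200]
s rod row 155 [141 146 150 159 164 165 161 148 117 102 107 112 113 112 126 151 166 167
 167 163 160 157 151 148 148]
s col [111 113 113 111 112 112 113 114 112 113 114 115 121 135 142 139 137 141
 142 141 141 143 143 145 150]
mouth [0.47782041 0.15536509 0.11471168] 0.0105052679411243 [0.47264576 0.15591447 0.125     ] [0.49076869 0.16628553 0.125     ]
```

```bash
python3 - <<'E'
from h import *
c=load('w5');s=load('s5');t=load('top0')
mw=(321.7,174.7);ms=(365.4,181.9)
print('mouth',tri(c,mw,s,ms),onz(c,*mw,.125),onz(s,*ms,.125),onz(t,322,247,.125))
print('tip',tri(c,(316,187),s,(366,162.4)))
for d in (.112,.115,.118): print(d,onz(c,316,187,.288-d),onz(s,366,162.4,.288-d))
# top view bore
im=t['pixels'].astype(int).mean(2);print(im[247,306:340].astype(int));print(im[236:262,322].astype(int))
# rod axis higher up in scene: rows 135,155
for r in (135,145,155): print(r,s['pixels'][r,358:382].astype(int).mean(1).astype(int))
p=env.observe()['position']
print(proj(s,p-[0,0,.055]),proj(s,p-[0,0,.1]))
E
```

```text
mouth (array([0.47266643, 0.15593949, 0.12471366]), np.float64(6.580029193113369e-05)) [0.47262033 0.15589749 0.125     ] [0.47293501 0.15629865 0.125     ] [0.48078364 0.15785816 0.125     ]
tip (array([0.47702142, 0.15534858, 0.17138851]), np.float64(0.0023133806440722078))
0.112 [0.47758168 0.15365139 0.176     ] [0.48021529 0.16254445 0.176     ]
0.115 [0.47785899 0.15436127 0.173     ] [0.47746352 0.15820371 0.173     ]
0.118 [0.47813631 0.15507114 0.17      ] [0.47471175 0.15386298 0.17      ]
[105 109 114  90  68  96 102 107 108 104 102  80  46  25  38  33  21  19
  20  30  52  93 104 104  97 105 100  88  70 103 112 109 109 111]
[109 113  73  98 104 105 104 110 103  73  34  21  24  27  20  37  52  40
  33  43  33  77 102  98 103 105]
135 [152 159 162 163 165 165 153 121 104 107 114 113 111 118 146 163 164 162
 161 159 156 155 158 161]
145 [173 172 174 173 171 154 121 103 107 113 113 108 119 149 165 168 167 167
 168 170 172 176 175 176]
155 [159 164 165 161 148 117 102 107 112 113 112 126 151 166 167 167 163 160
 157 151 148 148 154 159]
[367.50202562 134.82223654] [365.40742486 155.6970224 ]
```

>>> carry_out([
  [0.031, 0.054, 0, 0, 0, 0],
  [0.031, 0.054, 0.15, 0, 0, 0],
  [0.031, 0.054, 0.3, 0, 0, 0],
  [0.031, 0.054, 0.3, 0, 0, 0],
])

```text
t: 9.88
position: [0.4729, 0.1574, 0.2561]
eef_rot: [-0.572, 0.82, -0.001, -0.002]
ft_force: [1.1, 0.2, -0.3]
grip_width: 0.406
finger_force: 30.0
```

```bash
python3 - <<'E'
from h import *
o=env.observe();print(o['position'],o['ft_force'])
for n in('scene','wrist'): cap(n,n[0]+'6')
c=load('w6');s=load('s6');g=c['pixels'].astype(int).mean(2).astype(int)
p=o['position']
tip=p-[0,0,.115]+[-.0012,-.0009,0]
print('pred tip',proj(c,tip),proj(s,tip),'mouth',proj(c,[.4727,.1559,.125]),proj(s,[.4727,.1559,.125]))
for r in (172,176,180,184,188,191): print(r,g[r,296:340])
print('col316',g[150:205,316]);S=s['pixels'].astype(int).mean(2).astype(int)
for r in (155,165,170,180): print(r,S[r,350:384])
print('scol',S[160:190,365])
E
```

```text
[0.47292908 0.15743736 0.25611371] [ 1.12991302  0.24714687 -0.33850684]
pred tip [316.51205693 189.15066206] [366.68290088 175.13566668] mouth [315.2960502  184.39622564] [365.40460988 181.7763847 ]
172 [229 229 229 227 225 225 226 225 226 229 231 233 233 227 210 192 199 207
 192 165 156 162 172 185 208 221 226 229 231 230 227 226 227 228 229 228
 228 227 229 230 232 234 221 158]
176 [228 229 229 228 227 225 226 227 220 191 135  74  37  30  33  33  33  35
  34  35  34  35  34  35  30  32  31  41  82 142 197 226 228 228 228 229
 229 228 228 229 230 231 233 236]
180 [228 228 229 230 229 227 212 160  81  29  29  33  34  35  34  38  37  35
  36  36  37  37  36  36  37  38  36  37  35  29  48 108 179 223 230 229
 229 228 227 228 230 231 231 233]
184 [228 228 228 230 230 226 188  97  29  28  34  34  34  36  38  36  36  36
  37  36  37  36  35  35  34  36  37  37  35  32  35  62 121 187 224 230
 229 229 228 228 229 230 231 232]
188 [230 228 228 229 230 229 205 143  78  64  50  32  28  49  79 101 105 104
 104 104 104 105 105 105 106  97  70  40  43 103 179 216 207 218 226 228
 229 229 228 2
[... 435 characters left out ...]

155 [ 81  91 111 131 140 143 146 152 159 165 164 161 162 163 166 154 120 101
 108 115 112 111 120 148 162 162 158 153 150 149 154 161 167 168]
165 [105 100  99 115 134 141 143 140 143 143 143 146 146 145 131 107  98 105
 113 114 114 123 151 166 170 170 170 171 175 174 176 174 172 169]
170 [110  94 100 124 138 143 144 145 145 145 146 144 144 144 137 114 108 113
 113 116 120 133 148 159 167 171 169 165 162 164 163 165 163 164]
180 [193 215 222 219 218 215 216 214 210 197 173 149 143 150 144 130 125 124
 130 147 171 193 208 214 214 209 188 160 144 143 138 136 139 150]
scol [150 144 123 106 101 107 110 115 114 116 114 112 109 109 124 156 194 205
 191 157 130 104  73  61 111 175 208 204 171 131]
```

>>> carry_out([
  [0.006, -0.009, 0, 0, 0, 0],
  [0.006, -0.009, 0.05, 0, 0, 0],
  [0.006, -0.009, 0.1, 0, 0, 0],
  [0.006, -0.009, 0.15, 0, 0, 0],
  [0.006, -0.009, 0.2, 0, 0, 0],
])

```text
t: 10.6
position: [0.4746, 0.1571, 0.2378]
eef_rot: [-0.572, 0.82, -0.001, 0.0]
ft_force: [-0.3, -0.1, -2.4]
grip_width: 0.407
finger_force: 30.0
```

>>> carry_out([
  [0, 0, 0.04, 0, 0, 0],
  [0, 0, 0.08, 0, 0, 0],
  [0, 0, 0.12, 0, 0, 0],
  [0, 0, 0.16, 0, 0, 0],
])

```text
t: 11.1
position: [0.4747, 0.1572, 0.222]
eef_rot: [-0.572, 0.82, -0.001, 0.0]
ft_force: [-0.3, 0.1, -1.1]
grip_width: 0.403
finger_force: 30.0
```

>>> carry_out([
  [0, 0, 0.1, 0, 0, 0],
  [0, 0, 0.2, 0, 0, 0],
  [0, 0, 0.3, 0, 0, 0],
  [0, 0, 0.4, 0, 0, 0],
  [0, 0, 0.5, 0, 0, 0],
  [0, 0, 0.55, 0, 0, 0],
])

```text
t: 11.85
position: [0.4745, 0.1569, 0.1664]
eef_rot: [-0.572, 0.82, -0.001, -0.0]
ft_force: [-0.6, -0.5, -1.2]
grip_width: 0.406
finger_force: 30.0
```

>>> carry_out([
  [0, 0, 0.03, 0, 0, 0],
  [0, 0, 0.06, 0, 0, 0],
  [0, 0, 0.09, 0, 0, 0],
  [0, 0, 0.09, 0, 0, 0],
])

```text
t: 12.35
position: [0.4747, 0.157, 0.1581]
eef_rot: [-0.572, 0.82, -0.001, 0.0]
ft_force: [-0.1, -0.4, -2.1]
grip_width: 0.407
finger_force: 30.0
```

>>> carry_out([
  [0, 0, 0.02, 0, 0, 0],
  [0, 0, 0.04, 0, 0, 0],
  [0, 0, 0.04, 0, 0, 0],
])

```text
t: 12.72
position: [0.4746, 0.157, 0.1541]
eef_rot: [-0.572, 0.82, -0.001, -0.0]
ft_force: [-0.2, -0.1, -0.8]
grip_width: 0.406
finger_force: 30.0
```

>>> carry_out([
  [0, 0, 0.02, 0, 0, 0],
  [0, 0, 0.03, 0, 0, 0],
  [0, 0, 0.03, 0, 0, 0],
])

```text
t: 13.1
position: [0.4747, 0.157, 0.1511]
eef_rot: [-0.572, 0.82, -0.001, 0.0]
ft_force: [-0.2, -0.4, -1.8]
grip_width: 0.402
finger_force: 30.0
```

>>> carry_out([
  [0, 0, 0.01, 0, 0, 0],
  [0, 0, 0.02, 0, 0, 0],
  [0, 0, 0.02, 0, 0, 0],
])

```text
t: 13.48
position: [0.4747, 0.1571, 0.1491]
eef_rot: [-0.572, 0.82, -0.001, 0.0]
ft_force: [0.0, 0.2, -1.7]
grip_width: 0.402
finger_force: 30.0
```

>>> carry_out([
  [0, 0, 0.01, 0, 0, 0],
  [0, 0, 0.02, 0, 0, 0],
  [0, 0, 0.02, 0, 0, 0],
])

```text
t: 13.85
position: [0.4747, 0.157, 0.1472]
eef_rot: [-0.572, 0.82, -0.001, 0.0]
ft_force: [-0.1, -0.4, -1.6]
grip_width: 0.408
finger_force: 30.0
```

>>> carry_out([
  [0, 0, 0.01, 0, 0, 0],
  [0, 0, 0.02, 0, 0, 0],
  [0, 0, 0.02, 0, 0, 0],
])

```text
t: 14.22
position: [0.4751, 0.1572, 0.146]
eef_rot: [-0.572, 0.82, -0.001, 0.001]
ft_force: [-1.7, 0.0, 4.8]
grip_width: 0.407
finger_force: 30.0
```

```bash
python3 - <<'E'
from h import *
o=env.observe();print(o['position'],o['ft_force'])
cap('scene','s7')
b=cv2.imread('pics/s7.png')[130:250,320:410]
cv2.imwrite('pics/m7.png',cv2.resize(b,(450,600),interpolation=cv2.INTER_CUBIC))
E
```

```text
[0.47512416 0.157247   0.14600738] [-1.73393993  0.02055854  4.83881481]
```

View pics/m7.png

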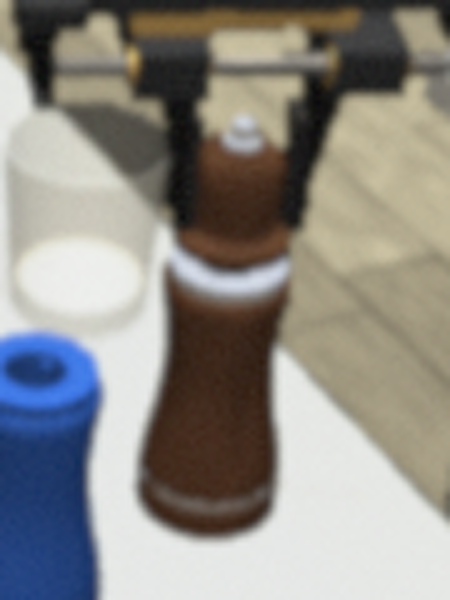

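Contact at TCP z 0.146 with about 6.5 N. That agrees with the 10 mm stop (tip 115 mm below TCP). The last view shows the flange just above the collar and the mill upright. I'll turn gently in steps.

>>> carry_out([
  [0, 0, 0, 0, 0, 0.02],
  [0, 0, 0, 0, 0, 0.04],
  [0, 0, 0, 0, 0, 0.06],
  [0, 0, 0, 0, 0, 0.06],
])

```text
t: 14.78
position: [0.4743, 0.1569, 0.1446]
eef_rot: [-0.493, 0.87, -0.001, -0.0]
ft_force: [0.1, -0.8, -1.2]
grip_width: 0.404
finger_force: 30.0
```

>>> carry_out([
  [0, 0, 0, 0, 0, 0.02],
  [0, 0, 0, 0, 0, 0.04],
  [0, 0, 0, 0, 0, 0.06],
  [0, 0, 0, 0, 0, 0.06],
])

```text
t: 15.28
position: [0.4744, 0.1569, 0.1447]
eef_rot: [-0.409, 0.913, -0.001, -0.0]
ft_force: [-0.7, -0.5, -3.2]
grip_width: 0.406
finger_force: 30.0
```

>>> carry_out([
  [0, 0, 0.01, 0, 0, 0],
  [0, 0, 0.02, 0, 0, 0],
  [0, 0, 0.02, 0, 0, 0],
])

```text
t: 15.65
position: [0.475, 0.1572, 0.1437]
eef_rot: [-0.409, 0.913, -0.001, 0.001]
ft_force: [0.0, 0.5, 3.3]
grip_width: 0.404
finger_force: 30.0
```

```bash
python3 - <<'E'
from h import *
o=env.observe();print(o['position'],o['ft_force'],o['torque'],o['qpos'][5])
E
```

```text
[0.47502965 0.15720499 0.14368293] [0.00940813 0.48261721 3.32873732] [-0.12608173  0.45991353  0.0399194 ] -1.3759357711216555
```

>>> carry_out([
  [0, 0, 0.005, 0, 0, 0.02],
  [0, 0, 0.005, 0, 0, 0.04],
  [0, 0, 0.005, 0, 0, 0.06],
])

```text
t: 16.02
position: [0.4753, 0.1573, 0.1435]
eef_rot: [-0.32, 0.947, -0.001, 0.001]
ft_force: [-0.0, -0.3, 5.0]
grip_width: 0.402
finger_force: 30.0
```

```bash
python3 - <<'E'
from h import *
o=env.observe();print(o['position'],o['ft_force'],o['torque'],o['qpos'][5])
E
```

```text
[0.47530015 0.15725128 0.14354299] [-0.01652569 -0.34765043  5.02990535] [-0.26413186  0.43613343  0.05876242] -1.566475820512804
```

>>> carry_out([
  [0, 0, 0, 0, 0, 0.02],
  [0, 0, 0, 0, 0, 0.04],
  [0, 0, 0, 0, 0, 0.06],
])

```text
t: 16.4
position: [0.4754, 0.1571, 0.1435]
eef_rot: [-0.229, 0.973, -0.001, 0.001]
ft_force: [0.1, -0.5, 4.3]
grip_width: 0.403
finger_force: 30.0
```

```bash
python3 - <<'E'
from h import *
o=env.observe();print(o['position'],o['ft_force'],o['torque'],o['qpos'][5])
E
```

```text
[0.47538201 0.15707313 0.14353405] [ 0.14463602 -0.4952664   4.25281356] [-0.49680468  0.26563608  0.08415609] -1.75492625341912
```

>>> carry_out([
  [0, 0, 0, 0, 0, 0.02],
  [0, 0, 0, 0, 0, 0.04],
  [0, 0, 0, 0, 0, 0.06],
])

```text
t: 16.77
position: [0.4755, 0.1571, 0.1436]
eef_rot: [-0.137, 0.991, -0.001, 0.001]
ft_force: [0.3, -1.6, 4.6]
grip_width: 0.402
finger_force: 30.0
```

>>> carry_out([
  [0, 0, 0, 0, 0, 0.02],
  [0, 0, 0, 0, 0, 0.04],
  [0, 0, 0, 0, 0, 0.06],
])

```text
t: 17.15
position: [0.4755, 0.1569, 0.1436]
eef_rot: [-0.043, 0.999, -0.001, 0.001]
ft_force: [-0.1, -1.8, 4.1]
grip_width: 0.405
finger_force: 30.0
```

>>> carry_out([
  [0, 0, 0, 0, 0, 0.02],
  [0, 0, 0, 0, 0, 0.04],
  [0, 0, 0, 0, 0, 0.06],
])

```text
t: 17.52
position: [0.4755, 0.1568, 0.1436]
eef_rot: [0.051, 0.999, -0.001, 0.001]
ft_force: [0.1, -1.7, 5.0]
grip_width: 0.404
finger_force: 30.0
```

```bash
python3 - <<'E'
from h import *
o=env.observe();print(o['position'],o['ft_force'],o['torque'],o['qpos'][5])
E
```

```text
[0.47547685 0.15681201 0.14355412] [ 0.09962858 -1.71652248  4.96642643] [-0.80702171  0.06455456  0.09892948] -2.3204119148872264
```

>>> carry_out([
  [0, 0, 0, 0, 0, 0.02],
  [0, 0, 0, 0, 0, 0.04],
  [0, 0, 0, 0, 0, 0.06],
])

```text
t: 17.9
position: [0.4754, 0.1568, 0.1436]
eef_rot: [0.145, 0.989, -0.001, 0.001]
ft_force: [0.6, -2.8, 5.1]
grip_width: 0.407
finger_force: 30.0
```

>>> carry_out([
  [0, 0, 0, 0, 0, 0.02],
  [0, 0, 0, 0, 0, 0.04],
  [0, 0, 0, 0, 0, 0.06],
])

```text
t: 18.27
position: [0.4754, 0.1567, 0.1436]
eef_rot: [0.237, 0.971, -0.0, 0.001]
ft_force: [-0.1, -2.8, 4.9]
grip_width: 0.407
finger_force: 30.0
```

>>> carry_out([
  [0, 0, 0, 0, 0, 0.02],
  [0, 0, 0, 0, 0, 0.04],
  [0, 0, 0, 0, 0, 0.06],
])

```text
t: 18.65
position: [0.4754, 0.1567, 0.1436]
eef_rot: [0.328, 0.945, -0.0, 0.001]
ft_force: [-0.5, -2.3, 4.5]
grip_width: 0.404
finger_force: 30.0
```

```bash
python3 - <<'E'
from h import *
o=env.observe();print(o['position'],o['ft_force'],o['torque'],o['qpos'][5])
cap('scene','s8');cap('top','t8')
# column profiles of head/mill in scene: vertical gap
for f in('s7','s8'):
    S=load(f)['pixels'].astype(int)
    for u in (362,366,370,374): print(f,u,S[170:194,u].mean(1).astype(int))
s=load('s8');p=o['position']
for sh in (.133,.135,.130,.125): print(sh,proj(s,[.4727,.1559,sh]))
E
```

```text
[0.47535666 0.15670714 0.14357745] [-0.53739372 -2.25163346  4.49888993] [-0.91890857  0.12484309  0.05476833] -2.8859011049783154
s7 362 [ 41  39  38  40  40  42  46  60  70  79  72  60  60  98 154 197 208 193
 154 115  93  70  56  48]
s7 366 [ 41  44  40  41  40  38  42  47  56  68  71  70  55  55 113 180 213 212
 179 136 105  84  65  53]
s7 370 [ 44  43  40  42  39  38  41  45  58  69  71  64  61 104 166 205 218 204
 168 127  95  74  55  50]
s7 374 [ 36  37  35  38  42  46  57  69  74  74  68  71 112 169 207 211 190 151
 111  84  64  47  41  39]
s8 362 [  9  18  15  16  21  17  20  17  19  31  50  66  64  79 130 183 205 192
 153 117  92  69  57  49]
s8 366 [ 17  17  15  22  13  16  16  12  13  16  34  58  68  62  83 141 189 202
 179 135 106  88  67  49]
s8 370 [ 21  23  21  22  25  27  21  29  25  36  48  60  64  64  83 137 187 200
 173 129  99  76  59  48]
s8 374 [ 41  39  42  44  42  36  37  45  57  64  73  71  68  86 139 185 192 166
 122  88  65  47  41  36]
0.133 [365.75051993 178.46756   ]
0.135 [365.83757296 177.63484873]
0.13 [365.62037346 179.7124844 ]
0.125 [365.40460988 181.7763847 ]
```

```bash
python3 - <<'E'
from h import *
s=load('s8')
d=np.array([.53,.85,0])
for h in (.125,.128,.13,.132,.135,.138,.14): print(h,proj(s,np.array([.4727,.1559,h])+d*.0245))
print('button',proj(s,[.4740,.1560,.1797]))
S=s['pixels'].astype(int); print(S[145:170,367].mean(1).astype(int)); print(S[145:170,369].mean(1).astype(int))
for r in (174,178,182,187,195,215): print(r,S[r,345:392].mean(1).astype(int))
E
```

```text
0.125 [364.84677955 188.45526889]
0.128 [364.97795167 187.20326463]
0.13 [365.06569656 186.3657622 ]
0.132 [365.15368002 185.52598265]
0.135 [365.28610467 184.26202336]
0.138 [365.41907161 182.99288802]
0.14 [365.50801916 182.14390647]
button [367.29208823 158.57646183]
[67 66 52 40 32 29 26 24 19 19 17 19 18 17 12 22 21 17 17 19 17 17 15 17
 19]
[67 64 54 42 33 31 28 25 19 15 21 19 11 17 12 13 14 14 18 15 15 21 17 19
 11]
174 [186 186 184 181 177 172 169 162 146 132 113  92  76  59  35  19  14  21
  14  17  15  13  14  19  20  25  31  36  37  42  71 114 146 164 167 170
 168 167 167 165 163 162 162 162 163 164 166]
178 [188 186 183 178 179 189 212 225 224 191 132  82  72  70  49  27  14  19
  17  17  17  13  15  24  22  25  36  45  46  57  66  73  74  93 124 143
 152 162 169 175 175 176 172 174 173 171 172]
182 [226 220 205 189 186 202 220 214 188 182 192 182 148 117  89  71  64  64
  66  67  68  68  66  62  59  64  68  72  69  68  70  80  99 124 140 146
 146 142 142 145 156 167 172 173 172 170 165]
187 [233 229 219 207 207 220 214 163 101  65  74  93 110 131 151 169 179 192
 200 200 202 202 203 204 201 200 199 190 184 166 143 110  97 119 144 151
 148 146 146 150 152 148 143 136 131 133 139]
195 [210 221 225 228 228 229 228 211 149  76  38  37  36  37  41  40  39  41
  41  41  45  44  44  42  42  35  38  34  37  40  74 116 138 142 138 140
 140 138 140 142 145 147 146 143 140 137 136]
215 [229 228 224 190 126  69  43  43  42  44  43  45  44  46  46  45  48  46
  45  45  40  42  42  44  39  46  37  42  46  92 161 214 227 228 228 228
 228 229 229 227 228 228 228 227 223 211 185]
```

The visual check puts the shoulder about 8.5 mm up. The force dropped at the first turn (z 0.146 → 0.1446), so the rod may already be in the socket with the plug resting on the catch balls. I'll press moderately, well under 30 N.

>>> carry_out([
  [0, 0, 0.005, 0, 0, 0],
  [0, 0, 0.01, 0, 0, 0],
  [0, 0, 0.01, 0, 0, 0],
])

```text
t: 19.12
position: [0.4757, 0.1567, 0.1433]
eef_rot: [0.326, 0.945, -0.0, 0.002]
ft_force: [-0.4, -3.3, 8.7]
grip_width: 0.405
finger_force: 30.0
```

>>> carry_out([
  [0, 0, 0.005, 0, 0, 0],
  [0, 0, 0.01, 0, 0, 0],
  [0, 0, 0.01, 0, 0, 0],
])

```text
t: 19.5
position: [0.4759, 0.1566, 0.1428]
eef_rot: [0.326, 0.945, -0.0, 0.002]
ft_force: [-0.4, -4.8, 11.3]
grip_width: 0.406
finger_force: 30.1
```

>>> carry_out([
  [-0.003, -0.004, 0, 0, 0, 0],
  [-0.006, -0.008, 0, 0, 0, 0],
  [-0.006, -0.008, 0.005, 0, 0, 0],
  [-0.006, -0.008, 0.005, 0, 0, 0],
])

```text
t: 20.0
position: [0.4761, 0.1561, 0.1425]
eef_rot: [0.326, 0.945, 0.0, 0.002]
ft_force: [-0.7, -2.2, 11.9]
grip_width: 0.405
finger_force: 30.0
```

```bash
python3 - <<'E'
from h import *
o=env.observe();print(o['position'],o['ft_force'],o['torque'],R.from_quat(o['eef_rot']).as_matrix()[:,2])
E
```

```text
[0.47608136 0.15613765 0.14253637] [-0.71007616 -2.20271793 11.88645509] [-0.96413983  0.64872094  0.06394138] [ 4.50868982e-03 -8.26684424e-04 -9.99989494e-01]
```

>>> carry_out([
  [0, 0, 0.004, 0, 0, 0],
  [0, 0, 0.008, 0, 0, 0],
  [0, 0, 0.008, 0, 0, 0],
])

```text
t: 20.38
position: [0.4762, 0.1561, 0.1421]
eef_rot: [0.326, 0.945, 0.0, 0.002]
ft_force: [-2.5, -2.6, 14.0]
grip_width: 0.407
finger_force: 30.0
```

```bash
python3 - <<'E'
from h import *
o=env.observe();print(o['position'],o['ft_force'],o['torque'])
cap('scene','s9')
for f in('s8','s9'):
    S=load(f)['pixels'].astype(float).mean(2)
    # sub-pixel row where flange->collar crosses 110, and collar->wood crosses 130
    for u in (362,364,366,368,370,372,374):
        c=S[:,u]; i=next(r for r in range(181,190) if c[r]<110<=c[r+1]); j=next(r for r in range(186,195) if c[r]>130>=c[r+1])
        print(f,u,round(i+(110-c[i])/(c[i+1]-c[i]),2),round(j+(c[j]-130)/(c[j]-c[j+1]),2))
E
```

```text
[0.47617726 0.15606258 0.1421193 ] [-2.52815108 -2.62312187 14.04213298] [-1.09819321  0.83066106  0.01224211]
s8 362 183.59 188.64
s8 364 184.2 189.03
s8 366 184.46 189.19
s8 368 184.59 189.25
s8 370 184.49 188.99
s8 372 184.04 188.62
s8 374 183.45 187.83
s9 362 184.35 188.63
s9 364 184.81 188.91
s9 366 184.96 189.25
s9 368 184.97 189.19
s9 370 184.75 188.87
s9 372 184.42 188.44
s9 374 183.6 187.51
```

The head is moving under a springy load, but it is eccentric in the hand after the turn. I'll unload, let go so it centres itself, turn the tool back and regrip.

>>> carry_out([
  [0, 0, -0.02, 0, 0, 0],
  [0, 0, -0.04, 0, 0, 0],
])

```text
t: 20.68
position: [0.4744, 0.1562, 0.1429]
eef_rot: [0.327, 0.945, 0.0, 0.0]
ft_force: [1.1, 0.2, -4.5]
grip_width: 0.408
finger_force: 30.0
```

>>> carry_out([
  [0, 0, 0, 0, 0, 0],
  [0, 0, 0, 0, 0, 0],
  [0, 0, 0, 0, 0, 0],
  [0, 0, 0, 0, 0, 0],
], claw=1)

```text
t: 21.18
position: [0.4748, 0.1562, 0.1434]
eef_rot: [0.327, 0.945, -0.0, 0.001]
ft_force: [0.5, 0.6, 0.2]
grip_width: 0.774
finger_force: 0.0
```

```bash
python3 - <<'E'
from h import *
o=env.observe();print(o['position'],o['ft_force'],o['torque'])
cap('scene','s10');cap('top','t10');cap('wrist','w10')
S=load('s10')['pixels'].astype(float).mean(2)
for u in (362,364,366,368,370,372,374):
    c=S[:,u]; i=next(r for r in range(178,190) if c[r]<110<=c[r+1]); j=next(r for r in range(186,195) if c[r]>130>=c[r+1])
    print(u,round(i+(110-c[i])/(c[i+1]-c[i]),2),round(j+(c[j]-130)/(c[j]-c[j+1]),2))
s=load('s10');im=s['pixels'].astype(np.uint8)
for r in (150,155,160,165,170,174,178,180): print(r,S[r,350:388].astype(int))
E
```

```text
[0.4747709  0.15619882 0.14339418] [0.49390108 0.58380032 0.15109446] [-0.0739481  -0.0133274  -0.00610219]
362 184.01 188.26
364 184.14 188.75
366 184.47 188.93
368 184.85 188.97
370 184.3 188.77
372 183.8 188.3
374 183.05 187.45
150 [17 21 20 24 24 23 25 26 30 24 30 30 31 30 32 32 34 33 27 30 35 31 33 30
 31 34 31 31 34 39 36 40 39 35 33 35 44 92]
155 [ 25  13  16  19  14  10  22  16  16  22  17  19  18   6  18  23  21  17
  16  21  15  19  15  13  19  19  17  18  22  21  17  16  19  18  16  37
  90 149]
160 [ 17  16  15  20  19  19  16  15  20  16  19  18  17  14  14  16  20   7
  20  13  17  18  18  15  13  14  16  31  52  61  63  56  40  23  41  94
 139 159]
165 [104 100  95 116 130 138 134 114  74  35  17  21  19  19  12  11  16  17
  17  18  19  18  15  20  18  18  15  26  69  97  78  40  25  69 122 153
 161 162]
170 [112  97 102 125 142 146 146 132  91  43  18  14  21  20  15  18  18  15
  19  14  28  36  40  43  47  90 140 161 165 168 167 168 166 165 166 169
 170 174]
174 [172 167 159 149 129 105  83  72  47  22  17  16  17  15  19  16  18  11
  18  23  30  33  38  37  43  71 117 145 163 171 170 169 167 168 167 163
 160 163]
178 [192 212 225 216 165 106  76  64  48  30  11  21  15  16  12  11  13  10
  13  26  36  47  48  57  60  67  77 100 126 141 145 153 162 171 175 176
 173 174]
180 [197 219 225 219 189 147 102  67  41  23  16  16  18  18  13  16  17  21
  19  35  56  68  69  71  71  72  74  94 127 141 140 139 143 153 164 171
 172 174]
```

>>> carry_out([
  [0, 0, 0, 0, 0, -0.06],
  [0, 0, 0, 0, 0, -0.12],
  [0, 0, 0, 0, 0, -0.18],
  [0, 0, 0, 0, 0, -0.24],
  [0, 0, 0, 0, 0, -0.3],
  [0, 0, 0, 0, 0, -0.36],
  [0, 0, 0, 0, 0, -0.42],
  [0, 0, 0, 0, 0, -0.48],
  [0, 0, 0, 0, 0, -0.5],
  [0, 0, 0, 0, 0, -0.5],
], claw=0.6)

```text
t: 22.58
position: [0.4748, 0.1561, 0.1435]
eef_rot: [-0.436, 0.9, -0.001, 0.0]
ft_force: [-0.3, 0.2, 0.5]
grip_width: 0.799
finger_force: 0.0
```

```bash
python3 - <<'E'
from h import *
o=env.observe();print(o['position'],o['ft_force'],o['torque'],o['qpos'][5],o['grip_width'])
w=cap('wrist','w11')
H=cv2.cvtColor(w['pixels'].astype(np.uint8),cv2.COLOR_RGB2HSV).astype(int);p=o['position']
print('pred flange',proj(w,p-[0,0,.009]),'grip',proj(w,p+[0,0,.01]))
for r in (185,195,205,215): 
    m=(H[r,:,0]<18)&(H[r,:,1]>110); u=np.flatnonzero(m[240:400])+240; print(r,u.min(),u.max())
m=(H[:,317,0]<18)&(H[:,317,1]>110); print(np.flatnonzero(m)[[0,-1]])
E
```

```text
[0.47475783 0.15614532 0.14347559] [-0.31638936  0.1601729   0.45666839] [0.07772804 0.06176138 0.01037707] -1.3127456080676205 0.7993587758852512
pred flange [313.76838607 242.17661752] grip [313.34216099 257.65533912]
185 285 350
195 285 349
205 281 354
215 277 358
[152 343]
```

>>> carry_out([
  [0, 0.013, 0, 0, 0, 0],
  [0, 0.013, 0, 0, 0, 0],
])

```text
t: 22.88
position: [0.4736, 0.1569, 0.1434]
eef_rot: [-0.437, 0.9, -0.001, 0.0]
ft_force: [-0.2, -0.3, -0.6]
grip_width: 0.799
finger_force: 0.0
```

>>> carry_out([
  [0, 0, 0, 0, 0, 0],
  [0, 0, 0, 0, 0, 0],
  [0, 0, 0, 0, 0, 0],
  [0, 0, 0, 0, 0, 0],
  [0, 0, 0, 0, 0, 0],
  [0, 0, 0, 0, 0, 0],
], claw=-1)

```text
t: 23.62
position: [0.474, 0.1568, 0.1436]
eef_rot: [-0.437, 0.9, -0.001, 0.001]
ft_force: [0.4, -1.3, -0.7]
grip_width: 0.405
finger_force: 30.0
```

>>> carry_out([
  [0, 0, 0.01, 0, 0, 0],
  [0, 0, 0.02, 0, 0, 0],
  [0, 0, 0.03, 0, 0, 0],
  [0, 0, 0.03, 0, 0, 0],
])

```text
t: 24.12
position: [0.4747, 0.1571, 0.1425]
eef_rot: [-0.437, 0.899, -0.001, 0.002]
ft_force: [-0.3, -2.1, 10.0]
grip_width: 0.404
finger_force: 30.0
```

```bash
python3 - <<'E'
from h import *
o=env.observe();print(o['position'],o['ft_force'],o['torque'],o['qpos'][5],o['grip_width'])
E
```

```text
[0.4747031  0.15709309 0.1424964 ] [-0.27020769 -2.08168923  9.98444464] [-0.54290229  0.44527628 -0.01204841] -1.3143978028107224 0.4035745604910602
```

>>> carry_out([
  [0, 0, 0, 0, 0, -0.015],
  [0, 0, 0, 0, 0, -0.03],
  [0, 0, 0, 0, 0, -0.045],
  [0, 0, 0, 0, 0, -0.06],
])

```text
t: 24.62
position: [0.4737, 0.1569, 0.1404]
eef_rot: [-0.52, 0.854, -0.001, 0.0]
ft_force: [1.6, -1.2, -0.5]
grip_width: 0.405
finger_force: 30.0
```

```bash
python3 - <<'E'
from h import *
o=env.observe();print(o['position'],o['ft_force'],o['torque'],o['qpos'][5],o['grip_width'])
E
```

```text
[0.47371322 0.15686993 0.14042114] [ 1.6017992  -1.19421545 -0.46902372] [-0.24850663 -0.30182841 -0.03657342] -1.124580148074396 0.4054382197802429
```

>>> carry_out([
  [0, 0, 0, 0, 0, -0.015],
  [0, 0, 0, 0, 0, -0.03],
  [0, 0, 0, 0, 0, -0.045],
  [0, 0, 0, 0, 0, -0.06],
])

```text
t: 25.12
position: [0.4729, 0.157, 0.1394]
eef_rot: [-0.598, 0.802, -0.0, -0.0]
ft_force: [1.6, 0.8, -3.0]
grip_width: 0.405
finger_force: 30.0
```

```bash
python3 - <<'E'
from h import *
o=env.observe();print(o['position'],o['ft_force'],o['torque'],o['qpos'][5],o['grip_width'])
E
```

```text
[0.47292797 0.15702523 0.13942899] [ 1.60358073  0.78650991 -3.04446402] [ 0.16533029 -0.13237475  0.02168709] -0.9360680136687135 0.4054458308402238
```

Dropped: z went from 0.1425 to 0.1394 and the force vanished, so the rod is in the socket. I'll press home.

>>> carry_out([
  [0, 0, 0.01, 0, 0, 0],
  [0, 0, 0.02, 0, 0, 0],
  [0, 0, 0.03, 0, 0, 0],
  [0, 0, 0.03, 0, 0, 0],
])

```text
t: 25.62
position: [0.4734, 0.1569, 0.1377]
eef_rot: [-0.598, 0.802, -0.001, -0.0]
ft_force: [-2.7, -0.1, 2.9]
grip_width: 0.407
finger_force: 30.0
```

>>> carry_out([
  [0, 0, 0.01, 0, 0, 0],
  [0, 0, 0.02, 0, 0, 0],
  [0, 0, 0.03, 0, 0, 0],
  [0, 0, 0.03, 0, 0, 0],
])

```text
t: 26.12
position: [0.4741, 0.157, 0.1375]
eef_rot: [-0.598, 0.801, -0.001, 0.001]
ft_force: [-7.3, 1.0, 17.1]
grip_width: 0.404
finger_force: 30.1
```

```bash
cat >> h.py <<'E'
def gap(f):
    S=load(f)['pixels'].astype(float).mean(2)
    for u in (360,363,366,369,372,375):
        c=S[:,u]
        try:
            i=next(r for r in range(178,190) if c[r]<110<=c[r+1]); j=next(r for r in range(186,195) if c[r]>130>=c[r+1])
            print(u,round(i+(110-c[i])/(c[i+1]-c[i]),2),round(j+(c[j]-130)/(c[j]-c[j+1]),2))
        except StopIteration: print(u,c[178:194].astype(int))
E
python3 - <<'E'
from h import *
cap('scene','s12');gap('s12')
o=env.observe();print(o['position'],o['ft_force'],o['torque'])
E
```

```text
360 [ 38  43  57  69  73  73  67  68  84 102 102  95  76  60  46  44]
363 [ 40  44  49  56  68  76  74  66  70  93 109 106  91  75  57  46]
366 [ 43  42  45  48  60  68  71  67  65  82 109 115 103  81  65  52]
369 [ 47  39  42  49  60  70  73  72  62  84 110 115 102  81  64  51]
372 [ 38  37  42  51  63  70  73  66  70  94 108 104  88  68  51  44]
375 [ 50  56  68  71  76  73  69  79 105 110  96  76  60  48  40  40]
[0.47408757 0.15697407 0.13752006] [-6.81877359  0.70283376 17.23530949] [ 0.27050836  2.76045153 -0.02850887]
```

>>> carry_out([
  [0.003, 0.006, 0, 0, 0, 0],
  [0.004, 0.012, 0, 0, 0, 0],
  [0.004, 0.012, 0, 0, 0, 0],
])

```text
t: 26.55
position: [0.4735, 0.157, 0.1375]
eef_rot: [-0.598, 0.801, -0.002, 0.002]
ft_force: [-5.2, -0.4, 14.6]
grip_width: 0.406
finger_force: 30.0
```

>>> carry_out([
  [0, 0.004, 0.005, 0, 0, 0],
  [0, 0.006, 0.01, 0, 0, 0],
  [0, 0.006, 0.01, 0, 0, 0],
])

```text
t: 26.92
position: [0.4735, 0.1571, 0.1374]
eef_rot: [-0.598, 0.801, -0.002, 0.002]
ft_force: [-5.5, -1.9, 19.6]
grip_width: 0.404
finger_force: 30.1
```

```bash
python3 - <<'E'
from h import *
cap('scene','s13');gap('s13')
o=env.observe();print(o['position'],o['ft_force'],o['torque'])
E
```

```text
360 [ 38  46  56  70  77  74  67  64  85 101 103  94  76  60  45  39]
363 [ 42  44  42  59  69  77  75  64  72  97 110 107  95  74  57  48]
366 [ 41  46  46  51  60  67  73  70  64  86 107 115 103  84  65  51]
369 [ 43  45  42  48  62  71  76  69  64  85 108 114 101  81  64  49]
372 [ 36  41  45  52  65  75  71  65  71  95 109 105  88  68  50  44]
375 [49 56 66 71 75 70 69 77 88 98 92 80 63 47 42 43]
[0.47354477 0.15710645 0.13747779] [-6.08165397 -1.72608111 19.54098508] [-0.4075856   2.15278399 -0.03354695]
```

```bash
python3 - <<'E'
from h import *
a=load('s7');b=load('s13')
A=a['pixels'].astype(np.uint8);B=b['pixels'].astype(np.uint8)
up=lambda x:cv2.resize(x,None,fx=8,fy=8,interpolation=cv2.INTER_CUBIC)
for (r0,r1,u0,u1) in [(150,164,363,374),(170,184,358,377),(152,182,362,374),(196,236,348,376)]:
    T=up(A[r0:r1,u0:u1]);S=up(B[r0-8:r1+10,u0-5:u1+5]);m=cv2.matchTemplate(S,T,cv2.TM_CCOEFF_NORMED);_,v,_,l=cv2.minMaxLoc(m)
    print((r0,r1),'shift col,row',l[0]/8-5,l[1]/8-8,round(v,3))
for z in (.125,.130,.135,.1355,.179,.189): print(z,proj(b,[.4727,.1559,z]))
print(B[148:168,368].mean(1).astype(int),A[148:168,368].mean(1).astype(int))
E
```

```text
(150, 164) shift col,row 0.25 4.125 0.99
(170, 184) shift col,row 0.0 3.75 0.847
(152, 182) shift col,row 0.375 4.125 0.996
(196, 236) shift col,row 0.75 -0.125 0.996
0.125 [365.40460988 181.7763847 ]
0.13 [365.62037346 179.7124844 ]
0.135 [365.83757296 177.63484873]
0.1355 [365.85937243 177.42632443]
0.179 [367.81313756 158.73745905]
0.189 [368.27886656 154.28249852]
[100 138 168 175 176 177 176 176 181 193 202 189 158 152 178 173 132  92
  76  72] [166 170 171 178 187 201 210 186 156 155 177 169 125  85  70  64  62  59
  50  50]
```

The view and the rigid stop suggest home or nearly so, though tilt in the grip may hold one side up. I'll unload, let go, and measure.

>>> carry_out([
  [0, 0, -0.02, 0, 0, 0],
  [0, 0, -0.04, 0, 0, 0],
  [0, 0, -0.04, 0, 0, 0],
])

```text
t: 27.35
position: [0.4726, 0.1571, 0.1376]
eef_rot: [-0.598, 0.802, -0.001, 0.001]
ft_force: [1.1, -0.8, 1.3]
grip_width: 0.408
finger_force: 30.0
```

>>> carry_out([
  [0, 0, 0, 0, 0, 0],
  [0, 0, 0, 0, 0, 0],
  [0, 0, 0, 0, 0, 0],
  [0, 0, 0, 0, 0, 0],
], claw=1)

```text
t: 27.85
position: [0.4717, 0.157, 0.1373]
eef_rot: [-0.598, 0.802, -0.001, -0.0]
ft_force: [0.3, -0.1, 0.4]
grip_width: 0.772
finger_force: 0.0
```

>>> carry_out([
  [0, 0, -0.3, 0, 0, 0],
  [0, 0, -0.6, 0, 0, 0],
  [0, 0, -0.9, 0, 0, 0],
  [0, 0, -1, 0, 0, 0],
])

```text
t: 28.35
position: [0.4724, 0.1576, 0.2392]
eef_rot: [-0.598, 0.802, -0.001, 0.002]
ft_force: [0.2, 0.6, -0.2]
grip_width: 0.999
finger_force: 0.0
```

```bash
python3 - <<'E'
from h import *
o=env.observe();print(o['position'],o['ft_force'])
b=cap('scene','s14');gap('s14');w=cap('wrist','w14')
a=load('s13');A=a['pixels'].astype(np.uint8);B=b['pixels'].astype(np.uint8)
up=lambda x:cv2.resize(x,None,fx=8,fy=8,interpolation=cv2.INTER_CUBIC)
for (r0,r1,u0,u1) in [(155,168,363,374),(172,188,358,377),(196,236,348,376)]:
    T=up(A[r0:r1,u0:u1]);S=up(B[r0-8:r1+10,u0-5:u1+5]);m=cv2.matchTemplate(S,T,cv2.TM_CCOEFF_NORMED);_,v,_,l=cv2.minMaxLoc(m)
    print((r0,r1),'shift col,row',l[0]/8-5,l[1]/8-8,round(v,3))
# blue/dark collar edges by row, and yellow not needed
for r in (170,184,187,189,191,195): print(r,B[r,345:392].mean(1).astype(int))
# wrist: button & flange & collar visible?
H=cv2.cvtColor(w['pixels'].astype(np.uint8),cv2.COLOR_RGB2HSV).astype(int)
m=((H[...,0]<18)&(H[...,1]>110)&(H[...,2]>20)).astype(np.uint8);m[240:]=0
cs,_=cv2.findContours(m,cv2.RETR_EXTERNAL,cv2.CHAIN_APPROX_NONE)
for k in cs:
    if cv2.contourArea(k)>150: print(cv2.boundingRect(k),cv2.contourArea(k))
for z in (.125,.131,.179): print(z,proj(w,[.4727,.1559,z]))
E
```

```text
[0.47243077 0.15758236 0.23917923] [ 0.21353372  0.56636508 -0.15599756]
360 [ 41  49  60  70  73  65  66  79 101 110 105  90  72  56  46  41]
363 [ 36  41  47  58  68  74  71  63  75 103 115 106  89  70  53  43]
366 [ 43  43  44  51  62  69  68  65  66  89 104 110  98  82  61  52]
369 [ 44  40  41  43  61  67  72  66  66  86 106 109  97  79  60  52]
372 [ 41  39  41  52  64  68  70  62  68  92 106 102  85  65  49  39]
375 [49 53 61 68 73 72 64 68 87 93 92 76 58 46 37 39]
(155, 168) shift col,row 0.375 -0.125 0.993
(172, 188) shift col,row 0.0 0.75 0.705
(196, 236) shift col,row 0.0 0.0 0.998
170 [184 182 171 154 133 111  96 100 124 140 143 145 145 132  95  55  43  45
  47  51  48  55  53  54  52  53  50  51  51  48  53  91 137 161 163 164
 164 164 161 162 164 170 170 170 168 164 160]
184 [231 228 219 199 193 210 223 211 161 111 102 116 102  85  70  66  67  68
  71  73  71  68  72  72  72  70  71  70  68  65  64  62  75 100 126 139
 144 143 146 143 145 145 151 153 151 151 146]
187 [231 228 218 203 204 219 223 210 151  83  59  76  89 100 108 110 111 107
 103 103  97  89  83  84  86  92  91  92 100 105  93  86  77  94 129 146
 144 143 145 146 149 149 144 133 130 131 136]
189 [223 214 200 195 210 221 227 213 160  91  53  52  59  71  82  90  98 102
 106 110 108 110 112 112 109 105 107 102  97  89  76  64  64  93 130 146
 150 148 144 145 145 148 148 143 141 136 130]
191 [197 193 192 198 215 225 227 216 166  98  51  36  44  46  52  56  61  63
  70  74  79  82  79  80  79  75  70  65  59  50  46  49  79 115 139 147
 148 148 146 145 146 144 146 145 143 141 137]
195 [208 216 223 225 227 226 227 217 170 105  51  35  35  39  38  42  37  42
  39  38  40  40  45  39  42  39  33  35  36  35  40  76 118 136 138 138
 139 136 139 140 140 144 143 142 140 136 138]
(398, 169, 81, 71) 2227.0
(288, 140, 58, 84) 3628.5
0.125 [314.55909872 189.25276429]
0.131 [314.47948004 191.08954065]
0.179 [313.70116121 209.04509663]
```

Released, the head stays put. The bright collar top is fully covered and only an even, shaded side band is visible all round, so the head is flush. I'll check quickly that the other things haven't moved, then hand in.

```bash
python3 - <<'E'
from h import *
A=cv2.imread('pics/scene0.png');B=cv2.imread('pics/s14.png')
for n,(r0,r1,u0,u1) in dict(glass=(158,196,318,348),mill=(200,236,348,376),salt=(200,240,260,282),spice=(160,205,246,266),jam=(236,286,266,302),garlic=(306,336,356,392)).items():
    m=cv2.matchTemplate(B[r0-12:r1+12,u0-12:u1+12],A[r0:r1,u0:u1],cv2.TM_CCOEFF_NORMED);_,v,_,l=cv2.minMaxLoc(m);print(n,l[0]-12,l[1]-12,round(v,2))
print(env.job_done())
E
```

```text
glass 0 0 0.93
mill 1 0 0.99
salt 0 0 0.99
spice 0 0 1.0
jam 0 0 1.0
garlic 0 0 1.0
the job is handed in; nothing more can be done
None
```

The head is back on the mill: the rod is in the socket and the shoulder looks flush on the collar all round. The mill is upright within a few millimetres of its place, the other things show no movement, and the job is handed in; no verdict was returned.

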